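# Open the loading window of a baby-food press and hold it open

### The job

An upturned tumbler covers the plunger of the baby-food press. Lift the tumbler off and set it, still mouth-down, over the shorter of the drying rack's two pegs so that its rim rests on the tray, and let go of it. Then draw the plunger straight up by its knob until its lower end has cleared the top of the loading window in the barrel but a good 3 cm of it is still inside the barrel (a pull of 6 to 6.5 cm), without dragging, tipping or lifting the press, and finish while still holding the plunger there; leave everything else where it is.

Things in the scene. Friction and masses are not known exactly. Their poses are not given: they have to be found in the camera images.
- press: baby-food press, loose on the surface, 0.9 kg, steel: round foot 104 mm across, slim upright barrel 36 mm across, and a flat round lip 64 mm across at z 120 to 130 mm. The bore is vertical, on the press's axis, about 26 mm wide, from its floor at z 30 mm to its mouth at z 130 mm. Origin at the centre of the foot's underside, z up, +x towards the side with the loading window. A jammed or crooked pull drags or lifts the press
- window_top (a point): middle of the upper edge of the loading window in the barrel's side: 75 mm above the press's underside (the lower edge is at 45 mm; 14 mm wide), 18 mm from the axis
- bore_mouth (a point): centre of the bore's mouth, on top of the lip, 130 mm above the press's underside
- plunger: loose wooden plunger standing in the bore, 24 mm across (about 1 mm radial play) and 147 mm long, 90 g: its top is a round knob 30 mm across and 22 mm high (125 to 147 mm from the lower end). Origin at the centre of its lower end, z up along it. At the start it stands on the bore's floor, its lower end 30 mm and its top 177 mm above the press's underside; its knob is under the tumbler. It slides freely and drops back when let go
- cup: plain white plastic tumbler, upside down: 70 mm high, 54 mm across at the rim (below), 45 mm at the closed end (above), wall 3 mm, inner depth 66 mm, 60 g. Origin at the centre of the rim, z up towards the closed end. At the start its rim rests on the press's lip, around the plunger's knob, which reaches 47 mm up inside it
- rack: drying rack, fixed: flat tray 180 x 90 x 12 mm with two upright steel pegs 14 mm across, 90 mm apart on its long axis. Origin at the centre of its underside, x along the tray towards the tall peg
- short_peg (a point): foot of the shorter peg, on its axis at the tray's upper face (12 mm above the surface); the peg stands 45 mm above this point
- tall_peg (a point): foot of the taller peg, on its axis at the tray's upper face; the peg stands 100 mm above this point, too tall for the tumbler to sit down over
- spoon: bystander: steel feeding spoon lying flat, 135 mm long, 26 mm wide, 7 mm high; origin near the middle of its underside
- bowl: bystander: small glass bowl, 100 mm across, 45 mm high; origin at the centre of its underside
- straw_cup: bystander: purple flip-top straw cup, 72 mm across, 142 mm high; origin at the centre of its underside
- wooden_box: bystander: closed wooden box with a sliding lid, 160 x 100 x 58 mm; origin at the centre of its underside
- jar: bystander: closed glass jar, 60 mm across, 85 mm high; origin at the centre of its underside

How it is judged (in metres and radians):
On the way:
1. the tumbler stands mouth-down over the shorter peg, rim on the tray, let go (horizontal distance between cup and short_peg below 0.021 m and height (world z) of cup below 0.016 m and angle between cup's own z axis and vertical below 0.08 rad and contact force between the fingers and cup below 0.1 N), for 0.2 s.
At the end, for the whole second after the job is handed in: Tumbler let go over the short peg (21 mm), upright, rim on the tray (4 mm). Plunger held by the fingers (over 2 N), still, lower end 78 to 112 mm above the press's underside, in line with the bore (0.08 rad), under 12 N against the press. Press flat, within 20 mm of its start (all of step 1 and z of plunger in the frame of press between 0.078 and 0.112 m and angle between the z axis of plunger and the z axis of press, either way round below 0.08 rad and contact force between the fingers and plunger above 2 N and contact force between plunger and press below 12 N and linear speed of plunger below 0.01 m/s and angle between press's own z axis and vertical below 0.03 rad and height (world z) of press below 0.003 m and distance of press from where it was at the start of the episode below 0.02 m); the arm keeps its last pose, push and grip.
It fails at once if the plunger comes out of the bore (z of plunger in the frame of press above 0.128 m).
It fails at once if the press is tipped, lifted or dragged (angle between press's own z axis and vertical above 0.12 rad or height (world z) of press above 0.01 m or distance of press from where it was at the start of the episode above 0.03 m).
It fails at once if the tumbler is tipped over (angle between cup's own z axis and vertical above 0.8 rad).
It fails at once if a bystander is disturbed (distance of any of spoon, bowl, straw_cup, wooden_box, jar from where it was at the start of the episode above 0.025 m).
It also fails if it takes over 56 s, if anything falls off the work surface, if the arm or the gripper's body presses on something with over 40 N, if the wrist force passes 120 N, or if a joint passes its speed limit or range.

### The arm

A 7-joint arm with a two-finger parallel gripper is mounted at the origin on the work surface. World frame = base frame: x ahead of the robot, y to its left, z up, the work surface at z = 0. Lengths are in m, angles in degrees, forces in N, time in s.
With the tool pointing down it reaches from about 0.4 to 0.875 m from the base axis. Payload 19.3 kg.
Tool frame: the origin (TCP) lies midway between the tips of the shut fingers; the grasp point (between the pads) lies 19 mm behind it; y points along the fingers, z is the direction in which the jaws open and shut, and the axes are right-handed (so a half turn about y gives the same grasp; the last joint's range is limited). The gripper opens to 85 mm and grips with 20 to 120 N. Pads are 22 mm wide; open, the fingers measure 114 mm over their backs; the gripper's body (76 mm by 85 mm) begins 54 mm behind the grasp point. The pads swing forward as they close: fully open they stand 13 mm farther back than shut.
Start: joints at [-68.766, 29.874, -2.08, 91.645, 1.215, 58.505, -6.463], TCP at [0.267, 0.565, 0.231] pointing down, gripper open.
Joint ranges: [-166.77, 166.77], [-17.47, 122.26], [-85.68, 81.53], [9.62, 139.38], [-72.42, 252.41], [9.2, 110.78], [-144.41, 144.41]. Speed limits (degrees/s): [108.29, 108.29, 136.94, 136.94, 172.46, 172.46, 172.46].

### API

Orientations are given as a 3x3 rotation matrix whose columns are the frame's x, y, z axes.
In Python, from bench import ctrl gives the robot as it stands.
- The arm moves only by the tool carry_out, never from a script. Its argument "steps" is a list that holds one entry, the list of rows, each a list of 7 numbers: the shift along the tool's x, y, z in mm, then the turn, a rotation vector about the tool's x, y, z in rad, then the finger opening in mm, from 0 to 85.4. A call has 1 to 12 rows; each row shifts and turns the commanded pose from where the row before left it, along the tool's axes as they then stand; what a row does not reach is not made up. A row lasts 1/10 s, in which the tool goes at most 50 mm and 8.59 degrees, less where a joint would pass 70% of its speed; a pose out of reach is approached as far as the arm can. A call is refused whole if a number of a shift passes 50 or a number of a turn 0.15, either way. A call with a gripper value outside its range is refused whole. The fingers move at their own pace and stop on an object; "grip_force" is the grip in N (left out, the last holds). Time passes only in rows, so rows that do not move let the fingers close. It gives the time, the measured TCP pose, the force and the opening at its end, in the units of the state.
- ctrl.get_state(): the state, without advancing time (a new reading comes with each control period).
- ctrl.read_camera(name): name is "scene" or "top" or "wrist"; returns a dict with "color" (400x640x3 uint8, red, green, blue), "fx", "fy", "cx", "cy" (pixels), "world_from_camera" (4x4, takes a point from camera to world coordinates); the wrist camera has in their place "hand_eye" (4x4, takes a point from camera to tool coordinates, whose origin is the TCP and whose axes are the tool frame's). Camera axes: x right, y up, looking along -z (the intrinsics and any distortion apply to the point x, -y, -z); pixel columns grow to the right and rows downward; lengths in m; the calibration is good to about 2 mm. A picture is of the moment at which its call begins: read the wrist's pose just before it. There is no depth.
- ctrl.job_done(): hands the job in, once; it reports no verdict.
The state is a dict: "t": time; "q": joint angles; "dq": joint speeds; "effort": joint torques, N m; "tcp_pos": TCP position; "ee_rot": TCP orientation; "wrist_force": force on the tool from outside, world axes, zero at the start; "torque": the same for the moment, N m; "opening": finger opening in m.
Only numpy, scipy, OpenCV 4.12 (cv2) and the standard library are available. Lean on these libraries where they do the work, as an engineer would, in place of code of your own. Each camera call takes 0.05 s, during which the arm holds its last target.

## Working session

There is one attempt and no reset: what is moved stays moved. The work goes in short steps, Python scripts to look and compute and a tool call to move; the robot and the scene stay as the last step left them, time stands still between calls to the robot, and variables do not carry over. Pictures are saved under pics/ and viewed, and the job is handed in when it is done.

Besides the shell and the picture viewer there is one more tool, called after "Emit:" as name(argument=value, ...), one argument or row to a line, values as JSON. carry_out: Moves the arm, as the interface text tells. Its arguments: {"type":"object","properties":{"steps":{"type":"array","items":{"type":"array","items":{"type":"array","items":{"type":"number"}}}},"grip_force":{"type":"number"}},"required":["steps"]}

```bash
mkdir -p pics
cat > h.py <<'E'
from bench import ctrl
import numpy as np, cv2
def snap(n,f):
    s=ctrl.get_state(); c=ctrl.read_camera(n)
    cv2.imwrite('pics/'+f,c['color'][:,:,::-1]); return s,c
E
python3 - <<'E'
from h import *
np.set_printoptions(precision=4,suppress=True)
for n in ['scene','top','wrist']:
    s,c=snap(n,n+'0.png'); print(n,{k:v for k,v in c.items() if k!='color'})
print(s)
E
```

```text
scene {'fx': 432.09504659730385, 'fy': 432.09504659730385, 'cx': 318.72712088743344, 'cy': 197.00587104758858, 'world_from_camera': array([[ 0.4019, -0.7583,  0.5132,  1.1036],
       [ 0.9157,  0.3283, -0.232 , -0.3584],
       [ 0.0074,  0.5632,  0.8263,  1.0464],
       [ 0.    ,  0.    ,  0.    ,  1.    ]])}
top {'fx': 485.9223326637382, 'fy': 485.9223326637382, 'cx': 319.96563960347856, 'cy': 196.28206903444493, 'world_from_camera': array([[ 0.0218,  0.9832, -0.1815,  0.3256],
       [-0.9998,  0.0215, -0.0038, -0.0978],
       [ 0.0002,  0.1815,  0.9834,  1.2443],
       [ 0.    ,  0.    ,  0.    ,  1.    ]])}
wrist {'fx': 292.55147261690064, 'fy': 292.55147261690064, 'cx': 319.0617427695185, 'cy': 195.7973343514631, 'hand_eye': array([[-0.0004, -0.9621, -0.2726, -0.07  ],
       [ 0.001 ,  0.2726, -0.9621, -0.1437],
       [ 1.    , -0.0006,  0.0009, -0.0005],
       [ 0.    ,  0.    ,  0.    ,  1.    ]])}
{'t': 0.1, 'q': array([-68.7652,  29.9044,  -2.0814,  91.67  ,   1.2123,  58.5044,
        -6.4613]), 'dq': array([ 0.074 , -0.134 ,  0.0602, -0.1127, -0.1612, -0.0221, -0.0417]), 'effort': array([  0.0036, -92.8487,   1.9839, -37.0536,   0.0181,   0.0053,
         0.    ]), 'tcp_pos': array([0.2666, 0.565 , 0.2308]), 'ee_rot': array([[ 0.9044, -0.0004,  0.4267],
       [-0.4267, -0.0009,  0.9044],
       [ 0.    , -1.    , -0.001 ]]), 'wrist_force': array([-0.201 ,  0.2703, -0.3077]), 'torque': array([-0.0482, -0.051 , -0.0078]), 'opening': 0.08529398310234076}
```

View pics/scene0.png

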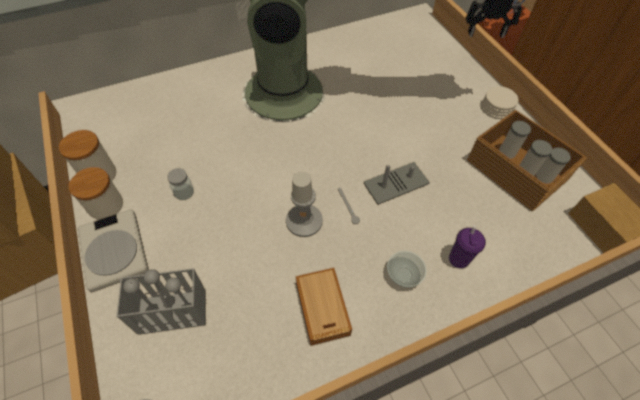

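View pics/top0.png

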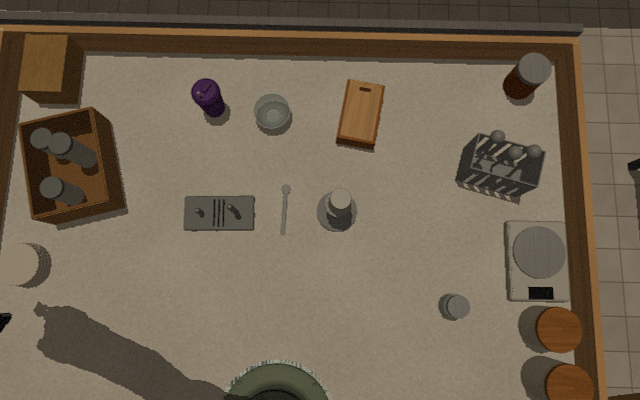

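View pics/wrist0.png

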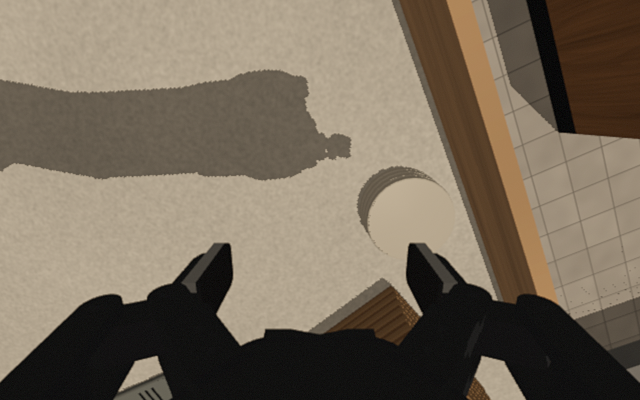

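The scene view shows the press and tumbler at (303,200), the rack at (396,182) and the spoon between them at (348,205). In the top view the tumbler is at (340,200) and the rack at (219,213). I'll zoom in on these.

Run:
```python
import cv2
a=cv2.imread('pics/top0.png')[170:250,170:370]; b=cv2.imread('pics/scene0.png')[150:250,270:440]
cv2.imwrite('pics/topz.png',cv2.resize(a,None,fx=4,fy=4,interpolation=2)); cv2.imwrite('pics/scenez.png',cv2.resize(b,None,fx=4.5,fy=4.5,interpolation=2))
```

```text
(no output)
```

View pics/topz.png

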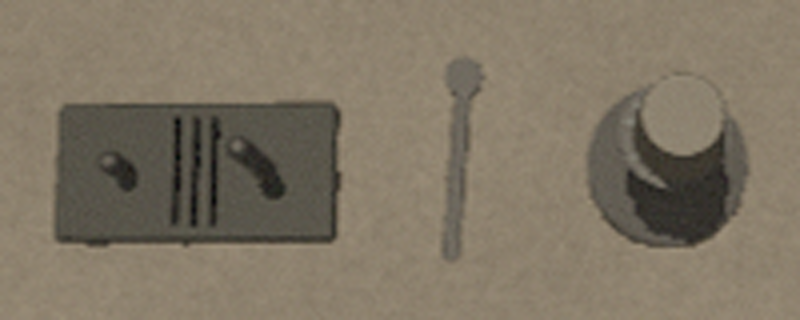

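View pics/scenez.png

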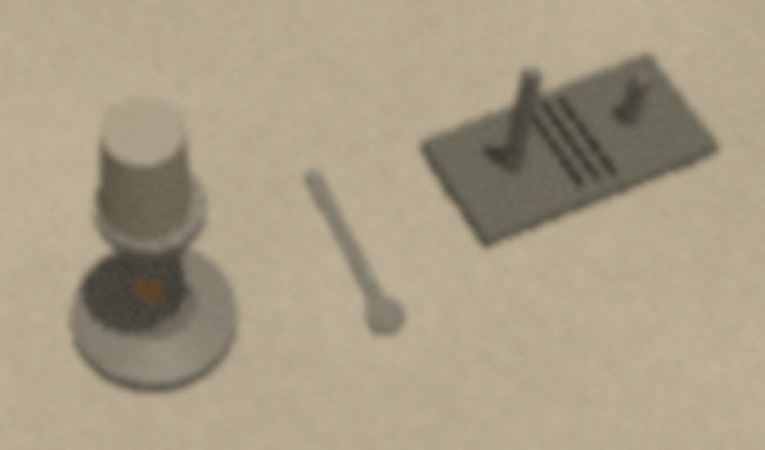

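Both pegs are visible. The tall one is nearer the press, and the short one is on the far (+y) side: tip at about scene (413,167) and top (197,210). Next I'll measure.

```bash
cat >> h.py <<'E'
def ray(c,u,v):
    T=c['world_from_camera']; d=T[:3,:3]@np.array([(u-c['cx'])/c['fx'],-(v-c['cy'])/c['fy'],-1.]); return T[:3,3],d
def onz(c,u,v,z):
    o,d=ray(c,u,v); return o+d*(z-o[2])/d[2]
def proj(c,p):
    T=c['world_from_camera']; q=T[:3,:3].T@(np.asarray(p)-T[:3,3]); return np.array([c['cx']+c['fx']*q[0]/-q[2],c['cy']+c['fy']*q[1]/q[2]])
def tri(pairs):
    A=0;b=0
    for c,u,v in pairs:
        o,d=ray(c,u,v); d=d/np.linalg.norm(d); P=np.eye(3)-np.outer(d,d); A=A+P; b=b+P@o
    return np.linalg.solve(A,b)
E
python3 - <<'E'
from h import *
np.set_printoptions(precision=4,suppress=True)
top=ctrl.read_camera('top'); sc=ctrl.read_camera('scene')
def mask(c,x0,x1,y0,y1,f):
    im=c['color'].astype(int); m=np.zeros(im.shape[:2],np.uint8); m[y0:y1,x0:x1]=f(im)[y0:y1,x0:x1]; return m
for nm,c,box in [('top',top,(175,262,185,240)),('scene',sc,(355,440,150,210))]:
    im=c['color'].astype(int)
    # tray: greenish grey, R-B small, darker
    f=lambda im:((im[...,0]-im[...,2]<22)&(im.sum(2)<330))
    m=mask(c,*box,f); cs,_=cv2.findContours(m,0,1); k=max(cs,key=cv2.contourArea)
    r=cv2.minAreaRect(cv2.convexHull(k)); print(nm,cv2.contourArea(k),r)
    w=np.array([onz(c,*p,0.012)[:2] for p in k[:,0].astype(float)])
    if 1:
        rr=cv2.minAreaRect((w*1000).astype(np.float32)); print('tray world',rr)
# cup tops
im=top['color']; print(im[200,340],im[213,200],im[213,240],im[230,300])
im=sc['color']; print(im[180,302],im[182,396],im[230,350])
print('cup top (guess)',onz(top,340.7,198.6,.2), onz(sc,301.8,179.5,.2), tri([(top,340.7,198.6),(sc,301.8,179.5)]))
print('foot',onz(top,337,210.5,.0),onz(sc,304.2,220,.0))
print('short tip',tri([(top,196.5,209.5),(sc,412.5,167.5)]),'tall tip',tri([(top,229,206),(sc,388,166)]))
E
```

```text
top 2331.0 ((219.0, 213.5), (35.0, 70.0), 90.0)
tray world ((502.7460632324219, 164.6392822265625), (90.59346771240234, 179.8800506591797), 1.2534923553466797)
scene 1337.0 ((394.9008483886719, 179.81329345703125), (31.55274200439453, 59.613643646240234), 67.7509765625)
tray world ((493.4521179199219, 162.8656463623047), (108.33057403564453, 178.18812561035156), 1.7701095342636108)
[140 128 109] [40 35 31] [87 82 72] [138 124 104]
[171 158 136] [89 84 72] [182 169 145]
cup top (guess) [ 0.5141 -0.1391  0.2   ] [ 0.5142 -0.1378  0.2   ] [ 0.5143 -0.1385  0.2003]
foot [ 0.5187 -0.1379  0.    ] [ 0.5094 -0.1339  0.    ]
short tip [0.5042 0.2103 0.06  ] tall tip [0.506  0.1199 0.1143]
```

Measured so far:
- Cup axis: (0.514,-0.1385).
- Short peg: about (0.503,0.210). The tray outline and the peg-tip triangulation agree within 3 mm.

First move: square the tool to the world axes and raise it. Then the tool axes are x = -world y, y = -world z, z = +world x.

Emit:
carry_out(
  steps=[
    [[0, -6, 0, 0, 0.141, 0, 85], [0, -6, 0, 0, 0.141, 0, 85], [0, -6, 0, 0, 0.141, 0, 85], [0, -6, 0, 0, 0.141, 0, 85], [0, -6, 0, 0, 0.141, 0, 85], [0, -6, 0, 0, 0.141, 0, 85], [0, -6, 0, 0, 0.141, 0, 85], [0, -6, 0, 0, 0.141, 0, 85]],
  ],
  grip_force=30,
)

```text
t: 1.05
tcp_pos: [0.2666, 0.5652, 0.2795]
ee_rot: [[-0.004, -0.0, 1.0], [-1.0, -0.0, -0.004], [0.0, -1.0, -0.0]]
wrist_force: [-0.3, -0.0, 0.4]
opening: 0.0849
```

Emit:
carry_out(
  steps=[
    [[20, 0, 20, 0, 0, 0, 85], [35, 0, 24, 0, 0, 0, 85], [35, 0, 24, 0, 0, 0, 85], [35, 0, 24, 0, 0, 0, 85], [35, 0, 24, 0, 0, 0, 85], [35, 0, 24, 0, 0, 0, 85], [35, 0, 24, 0, 0, 0, 85], [35, 0, 24, 0, 0, 0, 85], [35, 0, 24, 0, 0, 0, 85], [35, 0, 24, 0, 0, 0, 85], [35, 0, 11, 0, 0, 0, 85], [20, 0, 0, 0, 0, 0, 85]],
  ],
)

```text
t: 2.25
tcp_pos: [0.5157, 0.1724, 0.2792]
ee_rot: [[-0.001, 0.0, 1.0], [-1.0, -0.001, -0.001], [0.001, -1.0, 0.0]]
wrist_force: [-0.3, 0.5, 0.2]
opening: 0.0851
```

Run:
```python
from h import *
s,c=snap('wrist','w1.png');print(s['tcp_pos'])
```

```text
[0.51565556 0.17243534 0.27922621]
```

View pics/w1.png

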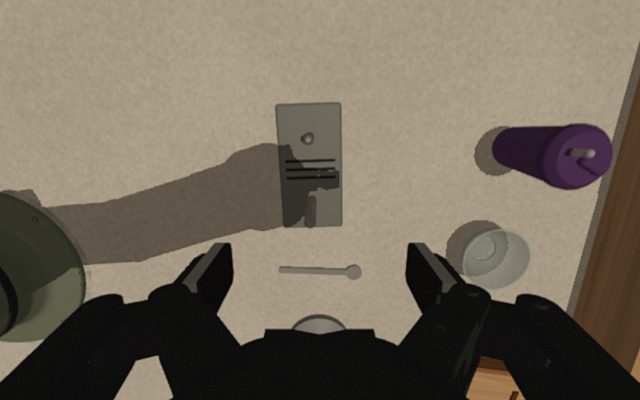

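Emit:
carry_out(
  steps=[
    [[30, 0, 0, 0, 0, 0, 85], [40, 0, 0, 0, 0, 0, 85], [40, 0, 0, 0, 0, 0, 85], [40, 0, 0, 0, 0, 0, 85], [40, 0, 0, 0, 0, 0, 85], [40, 0, 0, 0, 0, 0, 85], [40, 0, 0, 0, 0, 0, 85], [31, 0, 0, 0, 0, 0, 85], [10, 0, -2, 0, 0, 0, 85], [0, 0, 0, 0, 0, 0, 85]],
  ],
)

```text
t: 3.3
tcp_pos: [0.5127, -0.1363, 0.2793]
ee_rot: [[-0.0, -0.0, 1.0], [-1.0, -0.0, -0.0], [0.0, -1.0, -0.0]]
wrist_force: [0.2, 1.2, 1.0]
opening: 0.085
```

Run:
```python
from h import *
s,c=snap('wrist','w2.png');print(s['tcp_pos'])
```

```text
[ 0.51269144 -0.13633724  0.27926685]
```

View pics/w2.png

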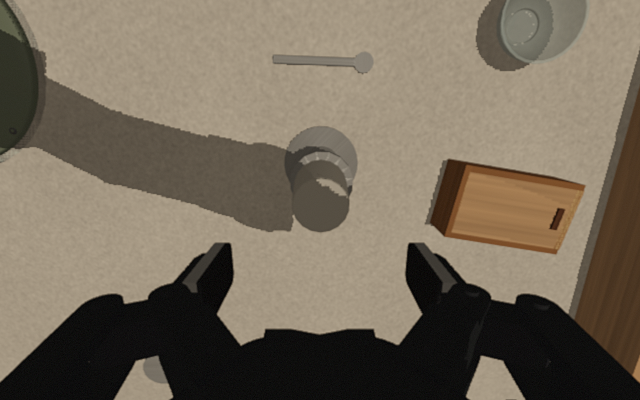

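w2 shows the tumbler's closed end centred at about (321,204), between the pads in column. In w1 the short peg's tip is at about (307,138).

```bash
cat >> h.py <<'E'
def wc(c,tcp,R):
    T=np.eye(4);T[:3,:3]=R;T[:3,3]=tcp; c=dict(c); c['world_from_camera']=T@c['hand_eye']; return c
E
python3 - <<'E'
from h import *
np.set_printoptions(precision=4,suppress=True)
s=ctrl.get_state();c=ctrl.read_camera('wrist')
R=s['ee_rot'];w=wc(c,s['tcp_pos'],R)
print('cup',onz(w,321,204,.2),'foot',onz(w,321,161,0), 'scale px',[proj(w,[.514+.0225,-.1385,.2]),proj(w,[.514-.0225,-.1385,.2])])
w1=wc(c,[.5157,.1724,.2792],np.array([[-.001,0,1],[-1,-.001,-.001],[.001,-1,0]]))
print('peg tip',onz(w1,307,138,.057), 'tray corners',[onz(w1,*p,.012)[:2] for p in [(276,104),(341,102.5),(342,226),(283,228)]])
im=cv2.imread('pics/w1.png')[90:240,260:360];cv2.imwrite('pics/w1z.png',cv2.resize(im,None,fx=4,fy=4,interpolation=2))
im=cv2.imread('pics/w2.png')[110:250,260:380];cv2.imwrite('pics/w2z.png',cv2.resize(im,None,fx=4,fy=4,interpolation=2))
E
```

```text
cup [ 0.5135 -0.136   0.2   ] foot [ 0.5146 -0.1334  0.    ] scale px [array([349.7385, 207.0405]), array([293.5565, 206.9245])]
peg tip [0.4997 0.2111 0.057 ] tray corners [array([0.4568, 0.2522]), array([0.5439, 0.2541]), array([0.549, 0.077]), array([0.4601, 0.0738])]
```

View pics/w1z.png

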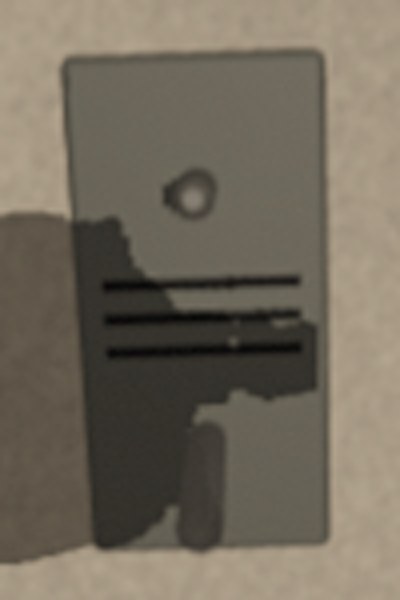

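View pics/w2z.png

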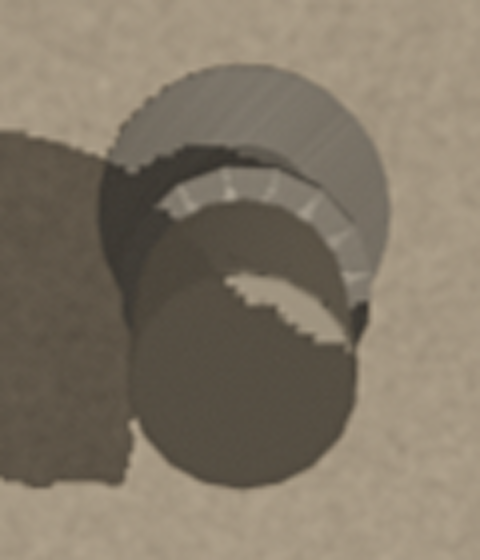

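Wrist view and fixed cameras agree on the cup within about 2 mm. I'll go down 132 mm with the jaws open, then close.

Emit:
carry_out(
  steps=[
    [[0, 10, 1, 0, 0, 0, 85], [0, 20, 0, 0, 0, 0, 85], [1, 25, 0, 0, 0, 0, 85], [0, 25, 0, 0, 0, 0, 85], [0, 25, 0, 0, 0, 0, 85], [0, 17, 0, 0, 0, 0, 85], [0, 10, 0, 0, 0, 0, 85], [0, 0, 0, 0, 0, 0, 85]],
  ],
)

```text
t: 4.2
tcp_pos: [0.5136, -0.1354, 0.1461]
ee_rot: [[0.003, -0.002, 1.0], [-1.0, 0.0, 0.003], [-0.0, -1.0, -0.002]]
wrist_force: [0.6, 0.6, 0.2]
opening: 0.0852
```

Emit:
carry_out(
  steps=[
    [[0, 0, 0, 0, 0, 0, 60], [0, 0, 0, 0, 0, 0, 55], [0, 0, 0, 0, 0, 0, 50], [0, 0, 0, 0, 0, 0, 45], [0, 0, 0, 0, 0, 0, 40], [0, 0, 0, 0, 0, 0, 40], [0, 0, 0, 0, 0, 0, 40]],
  ],
  grip_force=25,
)

```text
t: 4.9
tcp_pos: [0.5145, -0.1362, 0.1483]
ee_rot: [[0.002, 0.002, 1.0], [-1.0, 0.0, 0.002], [-0.0, -1.0, 0.002]]
wrist_force: [-2.3, 0.7, 10.4]
opening: 0.0495
```

Run:
```python
from h import *
s,c=snap('scene','s3.png');print(s['tcp_pos'],s['opening'],s['wrist_force'])
cv2.imwrite('pics/s3z.png',cv2.resize(c['color'][120:260,240:400,::-1],None,fx=4,fy=4))
```

```text
[ 0.51454179 -0.1362409   0.14828378] 0.04947410384319863 [-2.29708358  0.68536758 10.3524311 ]
```

View pics/s3z.png

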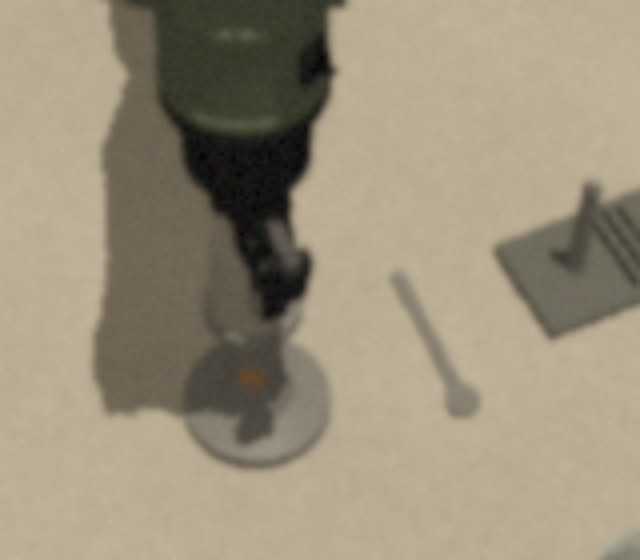

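The pads hold the tumbler: the 49.5 mm opening matches its mid-height diameter. The press still looks in place. I'll lift straight up.

Emit:
carry_out(
  steps=[
    [[0, -4, 0, 0, 0, 0, 40], [0, -6, 0, 0, 0, 0, 40], [0, -10, 0, 0, 0, 0, 40], [0, -10, 0, 0, 0, 0, 40], [0, -10, 0, 0, 0, 0, 40], [0, -10, 0, 0, 0, 0, 40], [0, -10, 0, 0, 0, 0, 40], [0, -8, 0, 0, 0, 0, 40], [0, -5, 0, 0, 0, 0, 40], [0, 0, 0, 0, 0, 0, 40]],
  ],
)

```text
t: 5.95
tcp_pos: [0.5143, -0.1363, 0.2209]
ee_rot: [[0.002, 0.001, 1.0], [-1.0, -0.0, 0.002], [0.0, -1.0, 0.001]]
wrist_force: [0.5, 0.2, -0.9]
opening: 0.0493
```

Run:
```python
from h import *
s,c=snap('scene','s4.png');print(s['tcp_pos'],s['opening'],s['wrist_force'])
cv2.imwrite('pics/s4z.png',cv2.resize(c['color'][120:260,240:400,::-1],None,fx=4,fy=4))
```

```text
[ 0.51432335 -0.13630331  0.2209296 ] 0.04929841601520902 [ 0.49290782  0.19297726 -0.86004088]
```

View pics/s4z.png

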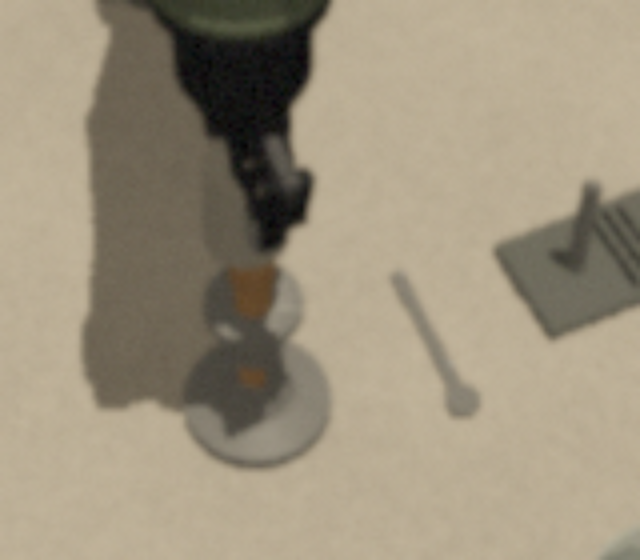

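The tumbler is off and its rim is clear of the knob (orange, at about (255,290) in the zoom). The press hasn't moved. Now I'll carry it over to the short peg.

Emit:
carry_out(
  steps=[
    [[-10, 0, 0, 0, 0, 0, 40], [-25, 0, -2, 0, 0, 0, 40], [-35, 0, -2, 0, 0, 0, 40], [-40, 0, -2, 0, 0, 0, 40], [-40, 0, -2, 0, 0, 0, 40], [-40, 0, -2, 0, 0, 0, 40], [-40, 0, -2, 0, 0, 0, 40], [-40, 0, 0, 0, 0, 0, 40], [-35, 0, 0, 0, 0, 0, 40], [-27, 0, 0, 0, 0, 0, 40], [-15, 0, 0, 0, 0, 0, 40], [0, 0, 0, 0, 0, 0, 40]],
  ],
)

```text
t: 7.2
tcp_pos: [0.5008, 0.2127, 0.2197]
ee_rot: [[0.005, -0.001, 1.0], [-1.0, -0.0, 0.005], [0.0, -1.0, -0.001]]
wrist_force: [-0.3, -0.6, -0.3]
opening: 0.0498
```

Run:
```python
from h import *
s,c=snap('scene','s5.png');print(s['tcp_pos'],s['opening'],s['wrist_force'])
s,d=snap('top','t5.png')
a=cv2.resize(c['color'][80:220,280:440,::-1],(640,560));b=cv2.resize(d['color'][150:250,170:270,::-1],(560,560))
cv2.imwrite('pics/s5z.png',cv2.resize(np.hstack([a,b]),(800,373)))
```

```text
[0.50076013 0.21266727 0.2197474 ] 0.04979802909272882 [-0.33530876 -0.59117794 -0.27109316]
```

View pics/s5z.png

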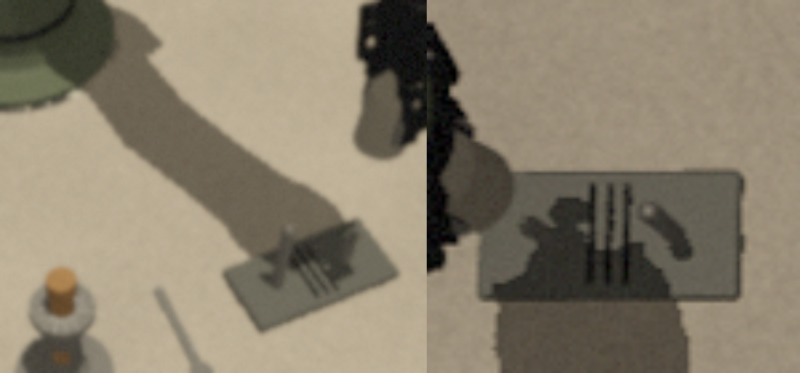

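The tumbler is hanging upright in the pads. Its rim should reach the tray at TCP z of about 0.030. I'll go down most of the way, then slowly to contact.

Emit:
carry_out(
  steps=[
    [[2, 10, 1, 0, 0, 0, 40], [0, 20, 0, 0, 0, 0, 40], [0, 25, 0, 0, 0, 0, 40], [0, 25, 0, 0, 0, 0, 40], [0, 25, 0, 0, 0, 0, 40], [0, 20, 0, 0, 0, 0, 40], [0, 15, 0, 0, 0, 0, 40], [0, 15, 0, 0, 0, 0, 40], [0, 10, 0, 0, 0, 0, 40], [0, 10, 0, 0, 0, 0, 40], [0, 7, 0, 0, 0, 0, 40], [0, 0, 0, 0, 0, 0, 40]],
  ],
)

```text
t: 8.5
tcp_pos: [0.5021, 0.2083, 0.0376]
ee_rot: [[0.002, -0.001, 1.0], [-1.0, -0.001, 0.002], [0.001, -1.0, -0.001]]
wrist_force: [-0.5, 0.7, -0.5]
opening: 0.0495
```

Emit:
carry_out(
  steps=[
    [[0, 2, 0, 0, 0, 0, 40], [0, 2, 0, 0, 0, 0, 40], [0, 2, 0, 0, 0, 0, 40], [0, 1, 0, 0, 0, 0, 40], [0, 0, 0, 0, 0, 0, 40]],
  ],
)

```text
t: 9.0
tcp_pos: [0.5024, 0.2088, 0.0313]
ee_rot: [[0.002, 0.0, 1.0], [-1.0, 0.0, 0.002], [-0.0, -1.0, 0.0]]
wrist_force: [-0.7, -0.1, -1.1]
opening: 0.0494
```

Run:
```python
from h import *
s,c=snap('scene','s6.png');print(s['tcp_pos'],s['opening'],s['wrist_force'])
s,d=snap('top','t6.png')
a=cv2.resize(c['color'][80:220,280:440,::-1],(640,560));b=cv2.resize(d['color'][150:250,170:270,::-1],(560,560))
cv2.imwrite('pics/s6z.png',cv2.resize(np.hstack([a,b]),(800,373)))
```

```text
[0.50236776 0.20875274 0.03128136] 0.04942299540494031 [-0.72217867 -0.14507132 -1.12305001]
```

View pics/s6z.png

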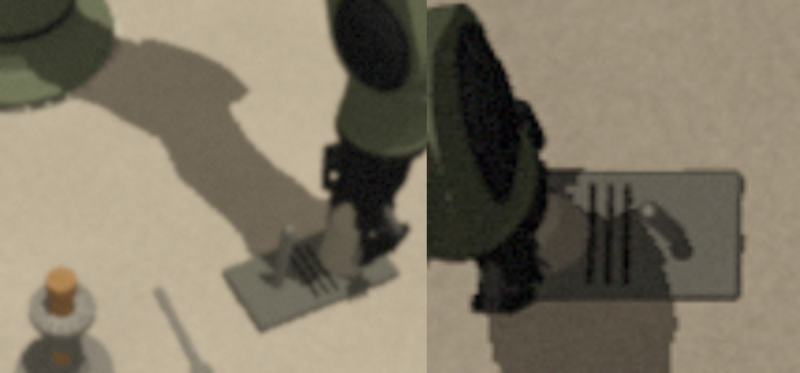

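No contact yet. I'll ease down a little more until a force shows.

Emit:
carry_out(
  steps=[
    [[0, 1, 0, 0, 0, 0, 40], [0, 1, 0, 0, 0, 0, 40], [0, 0, 0, 0, 0, 0, 40]],
  ],
)

```text
t: 9.4
tcp_pos: [0.5025, 0.2088, 0.0302]
ee_rot: [[0.002, 0.0, 1.0], [-1.0, 0.001, 0.002], [-0.001, -1.0, 0.0]]
wrist_force: [-4.3, -1.5, 19.8]
opening: 0.0495
```

The rim is on the tray, with about 20 N of contact force. I'll back off 1 mm and open.

Emit:
carry_out(
  steps=[
    [[0, -1, 0, 0, 0, 0, 45], [0, 0, 0, 0, 0, 0, 55], [0, 0, 0, 0, 0, 0, 70], [0, 0, 0, 0, 0, 0, 85], [0, 0, 0, 0, 0, 0, 85], [0, 0, 0, 0, 0, 0, 85], [0, 0, 0, 0, 0, 0, 85]],
  ],
)

```text
t: 10.1
tcp_pos: [0.5024, 0.2087, 0.0303]
ee_rot: [[0.002, -0.0, 1.0], [-1.0, -0.0, 0.002], [0.0, -1.0, -0.0]]
wrist_force: [-0.1, -0.5, 0.5]
opening: 0.0848
```

Emit:
carry_out(
  steps=[
    [[0, -8, 0, 0, 0, 0, 85], [0, -15, 0, 0, 0, 0, 85], [0, -20, 0, 0, 0, 0, 85], [0, -25, 0, 0, 0, 0, 85], [0, -25, 0, 0, 0, 0, 85], [0, -30, 0, 0, 0, 0, 85], [0, -35, 0, 0, 0, 0, 85], [0, -35, 0, 0, 0, 0, 85], [0, -20, 0, 0, 0, 0, 85], [0, -10, 0, 0, 0, 0, 85], [0, 0, 0, 0, 0, 0, 85]],
  ],
)

```text
t: 11.2
tcp_pos: [0.5027, 0.2088, 0.2548]
ee_rot: [[0.002, 0.002, 1.0], [-1.0, 0.001, 0.002], [-0.001, -1.0, 0.002]]
wrist_force: [0.6, 0.5, -1.1]
opening: 0.0852
```

Emit:
carry_out(
  steps=[
    [[10, 0, 0, 0, 0, 0, 85], [25, 0, 2, 0, 0, 0, 85], [35, 0, 2, 0, 0, 0, 85], [40, 0, 2, 0, 0, 0, 85], [40, 0, 2, 0, 0, 0, 85], [40, 0, 2, 0, 0, 0, 85], [40, 0, 1, 0, 0, 0, 85], [40, 0, 0, 0, 0, 0, 85], [35, 0, 0, 0, 0, 0, 85], [27, 0, 0, 0, 0, 0, 85], [14, 0, 0, 0, 0, 0, 85], [0, 0, 0, 0, 0, 0, 85]],
  ],
)

```text
t: 12.4
tcp_pos: [0.5131, -0.1393, 0.2525]
ee_rot: [[-0.001, -0.002, 1.0], [-1.0, -0.001, -0.001], [0.001, -1.0, -0.002]]
wrist_force: [-0.2, 0.8, 0.1]
opening: 0.0852
```

Run:
```python
from h import *
s,c=snap('scene','s7.png');print(s['tcp_pos'],s['opening'],s['wrist_force'])
s,d=snap('top','t7.png')
a=cv2.resize(c['color'][80:220,280:440,::-1],(640,560));b=cv2.resize(d['color'][150:250,170:270,::-1],(560,560))
cv2.imwrite('pics/s7z.png',cv2.resize(np.hstack([a,b]),(800,373)))
s,w=snap('wrist','w7.png');print(s['tcp_pos'],s['ee_rot'])
```

```text
[ 0.51311718 -0.13927391  0.25245836] 0.08524476605667979 [-0.16756846  0.81507195  0.13790859]
[ 0.51373699 -0.13664003  0.25263108] [[ 2.08838454e-03 -1.24909881e-03  9.99997039e-01]
 [-9.99997753e-01  3.61669186e-04  2.08883779e-03]
 [-3.64277280e-04 -9.99999154e-01 -1.24834070e-03]]
```

View pics/s7z.png

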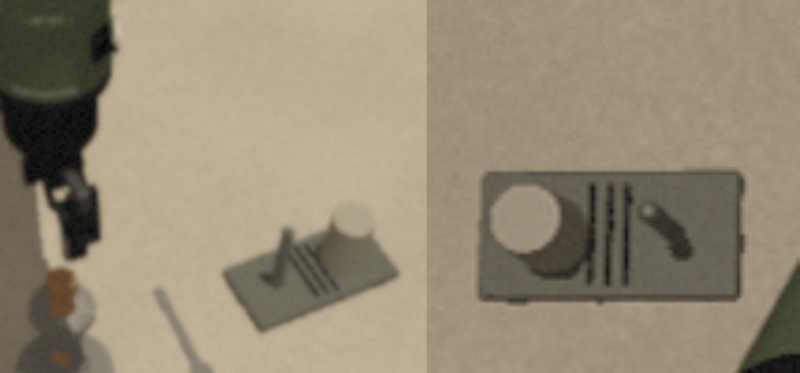

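View pics/w7.png

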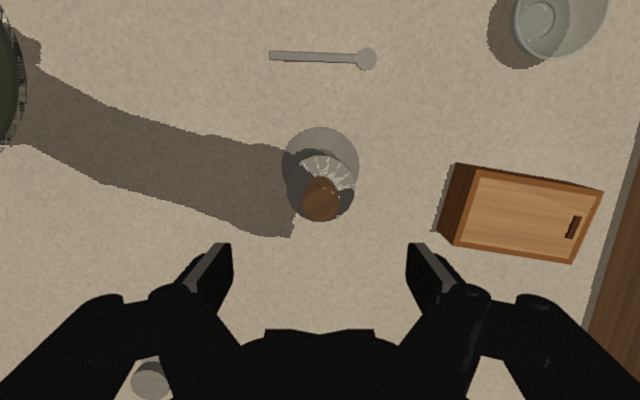

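The tumbler stands upright on the tray over the short peg. The knob is brown and centred at about (321,199) in the wrist view. I'll measure the knob and the cup.

Run:
```python
from h import *
np.set_printoptions(precision=4,suppress=True)
s=ctrl.get_state();c=ctrl.read_camera('wrist');w=wc(c,s['tcp_pos'],s['ee_rot']);print(s['tcp_pos'])
im=c['color'].astype(int);m=((im[...,0]-im[...,2]>35)&(im[...,0]>1.6*im[...,2])).astype(np.uint8)[170:230,290:350]
k=max(cv2.findContours(m,0,1)[0],key=cv2.contourArea);(x,y),r=cv2.minEnclosingCircle(k);print(x+290,y+170,r,cv2.boundingRect(k))
print(onz(w,x+290,y+170,.177), 'r px expected',(proj(w,[.529,-.137,.177])-proj(w,[.499,-.137,.177]))/2)
t=ctrl.read_camera('top');g=ctrl.read_camera('scene')
# cup top centre: top zoom (525-427)/373*100+170 ; 220/373*100+150
print('cup',tri([(t,170+(525-427)/3.73,150+218/3.73),(g,280+352*160/427,80+219*140/373)]))
# knob scene
im=g['color'].astype(int);m=((im[...,0]>1.6*im[...,2])).astype(np.uint8)[150:225,285:320]
for k in cv2.findContours(m,0,1)[0]: print(cv2.boundingRect(k),cv2.contourArea(k))
print('exp knob top scene',proj(g,[.5137,-.137,.177]))
```

```text
[ 0.5139 -0.1362  0.2528]
319.5 198.95454597473145 22.096525192260742 (12, 7, 37, 45)
[ 0.5131 -0.1321  0.177 ] r px expected [19.0578  0.0711]
cup [0.5027 0.2039 0.086 ]
(15, 62, 6, 5) 17.0
(12, 31, 11, 18) 141.5
(24, 23, 1, 1) 0.0
(25, 20, 1, 1) 0.0
(22, 13, 1, 1) 0.0
(29, 12, 1, 1) 0.0
exp knob top scene [302.2626 184.7587]
```

Emit:
carry_out(
  steps=[
    [[0, 10, 0, 0, 0, 0, 85], [0, 20, 0, 0, 0, 0, 85], [0, 25, 0, 0, 0, 0, 85], [0, 25, 0, 0, 0, 0, 85], [0, 16, 0, 0, 0, 0, 85], [0, 10, 0, 0, 0, 0, 85], [0, 0, 0, 0, 0, 0, 85]],
  ],
)

```text
t: 13.4
tcp_pos: [0.5135, -0.137, 0.1461]
ee_rot: [[0.002, -0.002, 1.0], [-1.0, 0.0, 0.002], [-0.0, -1.0, -0.002]]
wrist_force: [0.7, -0.4, 0.6]
opening: 0.0851
```

Emit:
carry_out(
  steps=[
    [[0, 0, 0, 0, 0, 0, 60], [0, 0, 0, 0, 0, 0, 45], [0, 0, 0, 0, 0, 0, 38], [0, 0, 0, 0, 0, 0, 33], [0, 0, 0, 0, 0, 0, 29], [0, 0, 0, 0, 0, 0, 25], [0, 0, 0, 0, 0, 0, 22], [0, 0, 0, 0, 0, 0, 22], [0, 0, 0, 0, 0, 0, 22]],
  ],
  grip_force=30,
)

```text
t: 14.3
tcp_pos: [0.5144, -0.1374, 0.1478]
ee_rot: [[0.002, 0.001, 1.0], [-1.0, -0.0, 0.002], [0.0, -1.0, 0.001]]
wrist_force: [-1.8, 1.1, 6.7]
opening: 0.0294
```

Run:
```python
from h import *
s,c=snap('scene','s8.png');print(s['tcp_pos'],s['opening'],s['wrist_force'],s['torque'])
cv2.imwrite('pics/s8z.png',cv2.resize(c['color'][120:260,240:400,::-1],None,fx=4,fy=4))
```

```text
[ 0.51439563 -0.13736137  0.14775548] 0.02938913743253549 [-1.75004781  1.14131912  6.71079828] [0.07666371 0.15372477 0.01574244]
```

View pics/s8z.png

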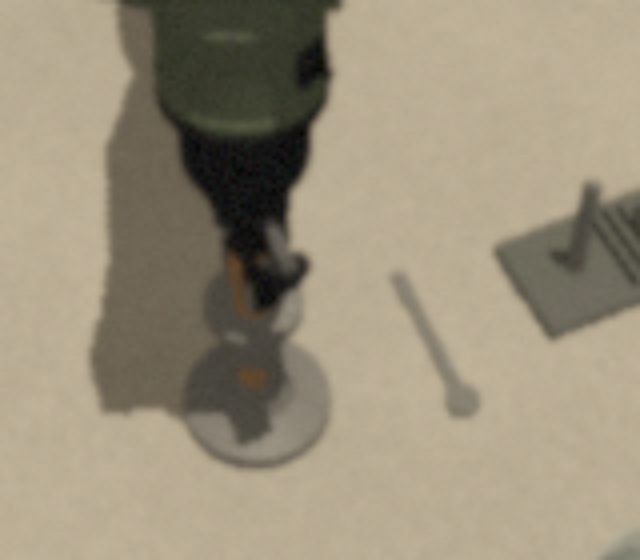

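The knob is gripped: the opening is 29.4 mm and the press hasn't moved. I'll draw up gently and check the side forces on the way.

Emit:
carry_out(
  steps=[
    [[0, -2, 0, 0, 0, 0, 22], [0, -2, 0, 0, 0, 0, 22], [0, -4, 0, 0, 0, 0, 22], [0, -4, 0, 0, 0, 0, 22], [0, -4, 0, 0, 0, 0, 22], [0, 0, 0, 0, 0, 0, 22]],
  ],
)

```text
t: 14.95
tcp_pos: [0.5143, -0.1373, 0.1639]
ee_rot: [[0.002, 0.001, 1.0], [-1.0, -0.0, 0.002], [0.0, -1.0, 0.001]]
wrist_force: [-0.3, 0.5, -1.6]
opening: 0.0295
```

Forces are small (about the plunger's weight), so I'll continue.

Emit:
carry_out(
  steps=[
    [[0, -4, 0, 0, 0, 0, 22], [0, -6, 0, 0, 0, 0, 22], [0, -6, 0, 0, 0, 0, 22], [0, -6, 0, 0, 0, 0, 22], [0, -6, 0, 0, 0, 0, 22], [0, -6, 0, 0, 0, 0, 22], [0, -5, 0, 0, 0, 0, 22], [0, -4, 0, 0, 0, 0, 22], [0, -3, 0, 0, 0, 0, 22], [0, 0, 0, 0, 0, 0, 22], [0, 0, 0, 0, 0, 0, 22]],
  ],
)

```text
t: 16.05
tcp_pos: [0.514, -0.1372, 0.2092]
ee_rot: [[0.002, -0.0, 1.0], [-1.0, 0.0, 0.002], [-0.0, -1.0, -0.0]]
wrist_force: [0.6, 0.7, -1.3]
opening: 0.0289
```

Run:
```python
from h import *
s,c=snap('scene','s9.png');print(s['tcp_pos'],s['opening'],s['wrist_force'],s['torque'])
a=c['color'][100:240,270:430,::-1]
s,d=snap('top','t9.png');b=d['color'][150:250,170:370,::-1]
cv2.imwrite('pics/s9z.png',cv2.resize(a,None,fx=4,fy=4));cv2.imwrite('pics/t9z.png',cv2.resize(b,None,fx=4,fy=4))
```

```text
[ 0.51399031 -0.13724241  0.2091851 ] 0.028886762841308665 [ 0.57972147  0.73175905 -1.34412322] [-0.03152484  0.0322436   0.01910908]
```

View pics/s9z.png

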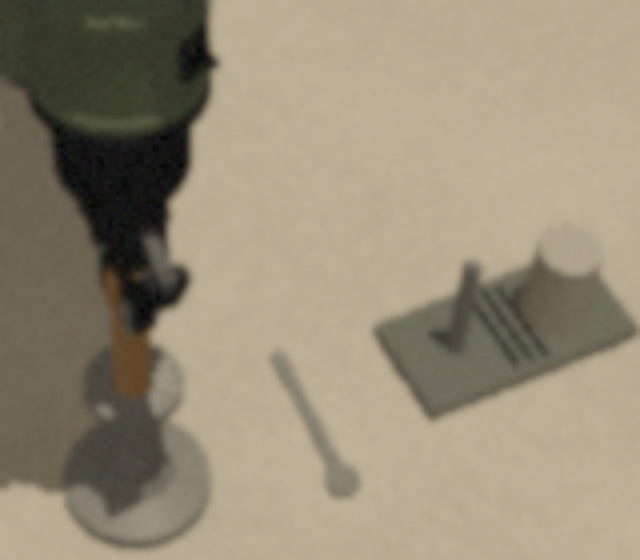

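View pics/t9z.png

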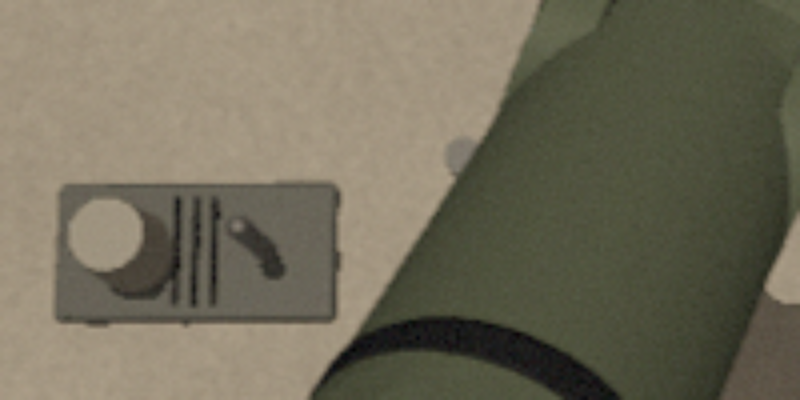

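The pull is 61.4 mm, the orange is gone from the loading window, and the press foot is still at scene (304,220). The tumbler is standing on the rack. I'll hand in now.

```bash
python3 -c "
from h import *
print(ctrl.job_done()); s=ctrl.get_state(); print(s['t'],s['tcp_pos'],s['opening'],s['wrist_force'])"
```

```text
the job is handed in; nothing more can be done
None
the job is handed in; nothing more can be done
```

I moved the tumbler onto the short peg and released it, then drew the plunger up by its knob and handed the job in while still holding it. The whole job took about 16 s of the 56 s allowed. The interface reports no verdict.

**Tumbler:** it stands upright over the short peg. About 20 N of contact showed the rim on the tray before I opened the fingers.

**Plunger:** the tool rose 61.4 mm with the knob held at an opening of about 29 mm, so the lower end should be about 91 mm above the press's underside. The wrist force was about 1.5 N, and the loading window looked clear.

**Press and bystanders:** the press foot is at the same pixel as before, within half a pixel. The spoon looks unmoved. I did not check the other bystanders one by one, though the arm's path stayed away from them.

**Disagreements:**
- **Cameras:** they differed by 2–3 mm on the tumbler and peg positions.
- **Knob:** an automatic fit of the knob was off because its side was included, so I used a corrected estimate.
- **Tumbler position:** a rough two-view fix afterwards put its top at (0.503, 0.204), about 6 mm from the estimated peg axis. Its height read 4 mm high, which I put down to reading the pixels coarsely by eye.

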